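# Open the photometer's sample compartment

### The arm

A 6-joint arm with a two-finger parallel gripper is mounted at the origin on the work surface. World frame = base frame: x ahead of the robot, y to its left, z up, the work surface at z = 0. Lengths are in m, angles in rad, forces in N, time in s.
With the tool pointing down it reaches from about 0.4 to 0.825 m from the base axis. Payload 7 kg.
Tool frame: the origin (TCP) lies at the very end of the fingers, on their centre line; the grasp point (between the pads) lies 19 mm behind it; z points along the fingers, y is the line along which they close (so a half turn about z gives the same grasp; the last joint's range is limited). The gripper opens to 88 mm and grips with 3 to 60 N. Pads are 19 mm wide; open, the fingers measure 130 mm over their backs; the gripper's body (78 mm by 193 mm) begins 47 mm behind the grasp point.
Start: joints at [-0.919, 0.359, 0.012, 0, -1.224, -0.288], TCP at [0.24, -0.631, 0.227] pointing down, gripper open.
Joint ranges: [-3.07, 3.07], [-1.43, 2.12], [-1.02, 1.25], [-3.03, 1.67], [-3.05, -0], [-3.03, 3.03]. Speed limits (rad/s): [2.39, 2.39, 3.01, 3.14, 3.14, 3.14].

### API

Orientations are given as [roll, pitch, yaw] about the fixed x, y, z axes, in that order (R = Rz(yaw) Ry(pitch) Rx(roll)).
In Python, from station import arm, vision gives the robot as it stands. The module is installed in compiled form; this text tells all that it offers.
- The arm moves only by the tool jog_arm, never from a script. Its argument "steps" is a list that holds one entry, the list of rows, each a list of 7 numbers: the closure in counts, from 0 (fully open) to 255 (shut), then the shift along the tool's x, y, z scaled (see below), then the turn, a rotation vector about the tool's x, y, z scaled (see below). In form: [[[grip, dx, dy, dz, rx, ry, rz], ...]]. A call has 1 to 8 rows; each row is the pose to reach, as a shift and turn from the pose commanded when the call began, along the tool's axes at that moment; what a row does not reach only later rows make up. The controller multiplies each number of a shift by 250 mm and each number of a turn by 45 degrees. A row lasts 1/10 s, in which the tool goes at most 50 mm and 8.59 degrees, less where a joint would pass 70% of its speed; a pose out of reach is approached as far as the arm can. A call with a number of a shift or a turn outside -1 to 1 is refused whole. A call with a gripper value outside its range is refused whole. The fingers move at their own pace and stop on an object; "newtons" is the grip in N (left out, the last holds). Time passes only in rows, so rows that repeat a pose let the fingers close. It gives the time, the measured TCP pose, the force, the opening and the grip force at its end, in the units of the state.
- arm.get_state(): the state, without advancing time (a new reading comes with each control period).
- vision.grab_frame(name): name is "scene" or "top" or "wrist"; returns a dict with "color" (400x640x3 uint8, red, green, blue), "vfov" (degrees; the focal length in pixels is half the picture's height over the tangent of half this angle, whatever the lens; pixels are square), "cx", "cy" (the principal point, pixels), "extrinsics" (4x4, takes a point from world to camera coordinates). Camera axes: x right, y down, z forward; pixel columns grow to the right and rows downward; lengths in m; the calibration is good to about 2 mm. A picture is of the moment at which its call begins. There is no depth.
- arm.job_done(): hands the job in; it is judged then, once.
The state is a dict: "t": time; "q": joint angles; "qd": joint speeds; "joint_efforts": joint torques, N m; "eef_pos": TCP position; "ee_rot": TCP orientation; "force": force on the tool from outside, world axes, zero at the start; "moment": the same for the moment, N m; "width": finger opening in m; "gripper_force": force on a finger pad.
Only numpy, scipy, OpenCV 4.12 (cv2) and the standard library are available. Lean on these libraries where they do the work, as an engineer would, in place of code of your own. Each camera call takes 0.05 s, during which the arm holds its last target. There are 200 camera calls.

### The job

Open the sample compartment of the portable photometer so that the next fuel sample can be put in: press its release tab down with a fingertip until the lid springs up, then push the lid all the way back until it rests open against its stop, and draw the hand away. Only press and push: do not pick anything up, do not shove or lift the photometer or force its parts, and leave the things standing round it where they are.

Things in the scene. Friction and masses are not known exactly. Their poses are not given: they have to be found in the camera images.
- photometer: loose white bench photometer on rubber feet, 270 mm deep (x), 210 wide (y), 3 to 4 kg. Origin under its middle; +x to its back, -x to its front, z up. Front 80 mm: sloping console, 62 mm high at x = -140, 100 at x = -60; behind it a flat deck 100 mm high with, on the middle line, the release tab (centre x = -38.5) and the lid (x = -15 to 90, hinged at its back) over an open recess 40 mm deep.
- tab_top (a point): centre of the top face of the release tab, a black rectangular push tab 26 mm (x) by 34 mm (y) on the deck, its back edge 10 mm in front of the lid's front edge; its top stands 9 mm above the deck (109 mm above the counter) at rest.
- tab (a joint): how far the release tab is pressed straight down, m: 0 at rest, stop at 0.005. Its spring takes about 2 N at first, 5 N at the bottom; the catch lets go at about 0.003, so press it well down. It comes back up by itself.
- lid (a joint): lid angle, rad: 0 shut and latched, growing as the front edge goes up and back; stop at 1.85 (16 degrees past upright). Let go, it is lifted softly by a sprung pin, in about half a second, to about 0.8 (45 degrees) and rests there. From there push: the damped hinge needs about 1 N at the front edge. Left short of about 1.45 it sinks back; beyond about 1.6 it falls slowly to the stop and stays.
- lid_front_edge (a point): middle of the lower front edge of the lid, a flat grey plastic slab 105 mm from hinge to front edge, 120 mm wide and 14 mm thick, 120 g; when shut its underside is 102 mm and its top 116 mm above the counter. This point lies 107 mm from the hinge axis and 4 mm to the underside of it.
- hinge_mid (a point): middle of the lid's hinge axis, which runs along the photometer's y, 106 mm above the counter and 92 mm behind the photometer's origin.
- sample_bottle: bystander: amber glass bottle with a black cap, diameter 56 mm, 105 mm high, origin under its middle. One of four things standing 15 to 21 cm to the left and right of the photometer's middle line, in any of the four places.
- carton: bystander: small white carton 55 x 80 x 45 mm high, origin under its middle.
- beaker: bystander: open steel beaker, diameter 64 mm, 75 mm high, origin under its middle.
- vial: bystander: small glass vial with a white cap, diameter 30 mm, 62 mm high, origin under its middle.

How it is judged:
On the way, in this order (a step that is already met when the one before it is completed fails the run):
1. the release tab is pressed down (more than 2 mm) (value of joint tab above 0.002 m), for 0.02 s.
2. the lid has sprung up (beyond 0.5 rad) (value of joint lid above 0.5 rad), for 0.1 s.
At the end, for the whole second after the job is handed in: The lid stands fully open against its stop (beyond 1.75 rad of 1.85) and at rest, the tab is back up, the photometer stands level within 20 mm of where it was, and the four things round it are within 20 mm of where they were (value of joint lid above 1.75 rad and velocity of joint lid below 0.1 rad/s and value of joint tab below 0.0015 m and distance of each of photometer, sample_bottle, carton, beaker, vial from where it was at the start of the episode below 0.02 m and angle between photometer's own z axis and vertical below 0.05 rad); the robot touches nothing.
It fails at once if the photometer is shoved more than 20 mm, lifted or tipped (distance of photometer from where it was at the start of the episode above 0.02 m or angle between photometer's own z axis and vertical above 0.1 rad).
It fails at once if the photometer, its tab or its lid is forced (more than 40 N) (contact force between the arm and photometer above 40 N).
It fails at once if a thing standing round the photometer is pushed or lifted away (20 mm) or tipped (distance of any of sample_bottle, carton, beaker, vial from where it was at the start of the episode above 0.02 m or angle between any of sample_bottle, carton, beaker, vial's own z axis and vertical above 0.4 rad).
It also fails if it takes over 51 s, if anything falls off the work surface, if the arm or the gripper's body presses on something with over 40 N, if the wrist force passes 120 N, or if a joint passes its speed limit or range.

## Working session

There is one attempt and no reset: what is moved stays moved. The work goes in short steps, Python scripts to look and compute and a tool call to move; the robot and the scene stay as the last step left them, time stands still between calls to the robot, and variables do not carry over. Pictures are saved under pics/ and viewed, at most 12 in all, crops included, and the job is handed in when it is done.

Besides the shell and the picture viewer there is one more tool, called after "Request:" as a command line: name --argument value ..., lists and objects as JSON in quotes. jog_arm: Moves the arm, as the interface text tells. Its arguments: {"type":"object","properties":{"steps":{"type":"array","items":{"type":"array","items":{"type":"array","items":{"type":"number"}}}},"newtons":{"type":"number"}},"required":["steps"]}

```bash
mkdir -p pics; cat > h.py <<'E'
import numpy as np, cv2
from station import arm, vision
def grab(n,f):
    d=vision.grab_frame(n); cv2.imwrite(f,d["color"][:,:,::-1]); np.savez(f[:-4],**{k:d[k] for k in("vfov","cx","cy","extrinsics")}); return d
def ray(f,u,v,z):
    d=np.load(f); F=200/np.tan(np.radians(d["vfov"])/2); E=d["extrinsics"]; R=E[:3,:3]; c=-R.T@E[:3,3]
    r=R.T@np.array([(u-d["cx"])/F,(v-d["cy"])/F,1]); return c+r*(z-c[2])/r[2]
def proj(f,p):
    d=np.load(f); F=200/np.tan(np.radians(d["vfov"])/2); E=d["extrinsics"]; q=E[:3,:3]@np.array(p)+E[:3,3]
    return q[:2]/q[2]*F+[d["cx"],d["cy"]]
E
python3 - <<'E'
from h import *
grab("top","pics/top.png"); grab("scene","pics/scene.png")
print(arm.get_state()); 
for n in("top","scene"):
    d=np.load(f"pics/{n}.npz"); print({k:d[k] for k in d})
E
```

```text
{'t': 0.1, 'q': array([-9.18885273e-01,  3.59317317e-01,  1.11662505e-02, -3.09017228e-04,
       -1.22412809e+00, -2.88118152e-01]), 'qd': array([-5.48221188e-04, -2.72037508e-03,  2.41703920e-03, -4.01630215e-05,
        1.55049979e-04, -1.22283879e-03]), 'joint_efforts': array([-1.19376113e-03, -5.84163737e+01,  2.93750149e+01,  7.01544687e+00,
        1.01350847e-02, -7.50927461e-05]), 'eef_pos': array([ 0.24000771, -0.63041741,  0.22572184]), 'ee_rot': array([ 3.14008839e+00, -1.42842802e-04, -2.77790485e+00]), 'force': array([ 0.05728233,  0.04797716, -0.58344442]), 'moment': array([ 0.0074892 ,  0.07002661, -0.00345211]), 'gripper_force': 0.0, 'width': 0.08752086352274847}
{'vfov': array(49.43165647), 'cx': array(313.48533967), 'cy': array(200.1930784), 'extrinsics': array([[ 0.0244177 , -0.99969807, -0.00274617,  0.02884662],
       [-0.97459147, -0.02319248, -0.22278595,  0.61622678],
       [ 0.22265499,  0.00811631, -0.97486352,  0.90620838],
       [ 0.        ,  0.        ,  0.        ,  1.        ]])}
{'vfov': array(57.31347303), 'cx': array(315.8229219), 'cy': array(198.12290738), 'extrinsics': array([[-0.41355211,  0.91039927,  0.01215827,  0.21296253],
       [ 0.698663  ,  0.32587623, -0.63692597, -0.38908802],
       [-0.58381903, -0.25490755, -0.77082909,  1.07756572],
       [ 0.        ,  0.        ,  0.        ,  1.        ]])}
```

View pics/top.png

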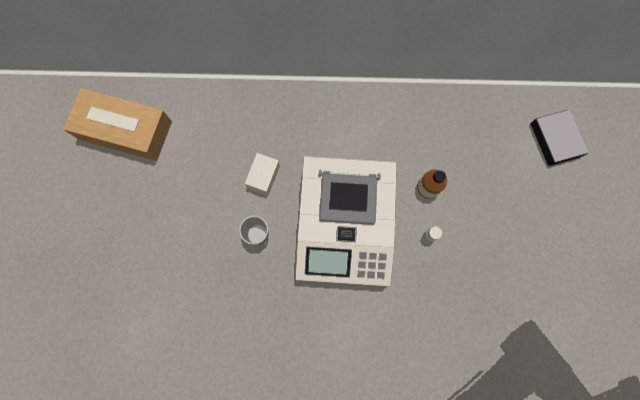

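View pics/scene.png

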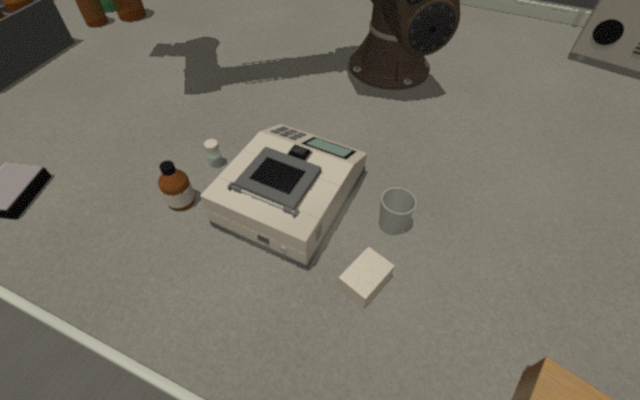

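The top view shows the photometer with its front towards the robot: tab at about (346,234), lid from row 222 up to the hinge at row 174. The bystanders stand left (carton and beaker) and right (bottle and vial). I'll enlarge it for measuring.

```bash
python3 - <<'E'
from h import *
im=cv2.imread("pics/top.png")[150:295,280:450]
cv2.imwrite("pics/topc.png",cv2.resize(im,None,fx=4,fy=4,interpolation=cv2.INTER_CUBIC))
E
```

```text
(no output)
```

View pics/topc.png

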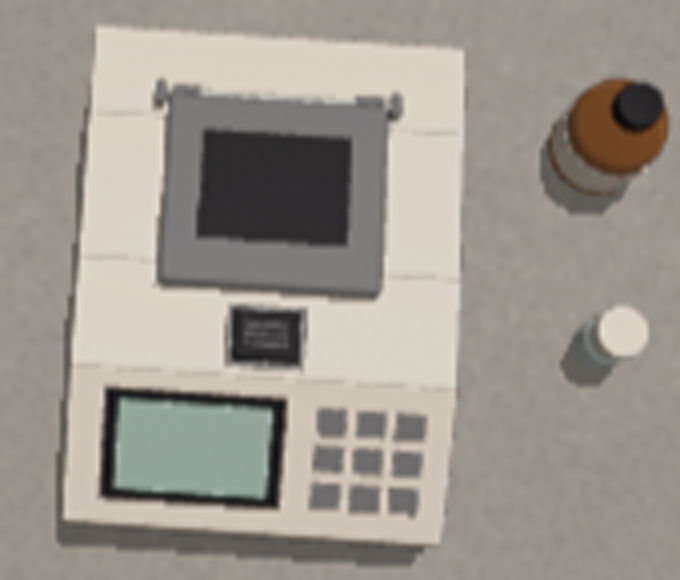

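Enlarged: tab face corners at about (232,310), (302,312), (299,365), (230,360). Lid front edge runs (160,281)–(380,292), and the back deck corners are at (97,27) and (463,50).

```bash
python3 - <<'E'
from h import *
f="pics/top.npz"
P=lambda a,b,z: ray(f,280+(a+.5)/4-.5,150+(b+.5)/4-.5,z)
tab=P(266,336,.109); fl=P(160,281,.116); fr=P(380,292,.116); bl=P(97,27,.1); br=P(463,50,.1)
kl=P(75,365,.1);kr=P(453,388,.1)
yaw=lambda l,r:(np.arctan2(*(l-r)[1::-1])-np.pi/2)
print("tab",tab,"lidw",np.linalg.norm(fl-fr),"deckw",np.linalg.norm(bl-br),"depth",np.linalg.norm((bl+br-kl-kr)/2), "bottle cap",P(638,106,.105),"vial",P(623,332,.062),"beaker",ray(f,254,230,.075))
Y=[];
for l,r in((fl,fr),(bl,br),(kl,kr)):
    d=l-r; Y.append(-np.arctan2(d[0],d[1])); 
print("yaw",Y, "side", [np.arctan2(*(a-b)[1::-1]) for a,b in((bl,kl),(br,kr))])
y=np.mean(Y); c=np.array([np.cos(y),np.sin(y)])
for m,x in(((fl+fr)/2,-15),((bl+br)/2,130),((kl+kr)/2,-60),(tab,-38.5)): print(m[:2]-c*x/1000)
print("scene tab",proj("pics/scene.npz",tab))
print(arm.get_state()["eef_pos"])
E
```

```text
tab [ 0.53547973 -0.02741522  0.109     ] lidw 0.1161945690974059 deckw 0.20338723172709766 depth 0.188586485609286 bottle cap [ 0.66779652 -0.23009019  0.105     ] vial [ 0.54956763 -0.22903116  0.062     ] beaker [0.54377663 0.17278875 0.075     ]
yaw [np.float64(-0.026806434248826068), np.float64(-0.04236251883532241), np.float64(-0.03693810985213187)] side [np.float64(-0.03258791566236202), np.float64(-0.04568295884821534)]
[ 0.57581885 -0.02931723]
[ 0.57365273 -0.02974342]
[ 0.57509167 -0.02908719]
[ 0.57395565 -0.02877665]
scene tab [298.73543201 148.47361756]
[ 0.24000771 -0.63041741  0.22572184]
```

Request:
jog_arm --steps '[[[255,-0.14,0.13,0,0,0,0],[255,-0.28,0.26,0,0,0,0],[255,-0.42,0.39,0,0,0,0],[255,-0.56,0.53,0,0,0,0],[255,-0.7,0.66,0,0,0,0],[255,-0.84,0.79,0,0,0,0],[255,-0.976,0.918,0,0,0,0],[255,-0.976,0.918,0,0,0,0]]]' --newtons 10

```text
t: 0.9
eef_pos: [0.3883, -0.3256, 0.2267]
ee_rot: [3.141, 0.001, -2.773]
force: [0.8, -0.8, 0.3]
width: 0.0292
gripper_force: 0.0
```

Request:
jog_arm --steps '[[[255,-0.14,0.13,0,0,0,0.08],[255,-0.28,0.26,0,0,0,0.16],[255,-0.42,0.39,0,0,0,0.24],[255,-0.56,0.53,0,0,0,0.32],[255,-0.7,0.66,0,0,0,0.4],[255,-0.84,0.79,0,0,0,0.48],[255,-0.976,0.918,0.1,0,0,0.509],[255,-0.976,0.918,0.2,0,0,0.509]]]'

```text
t: 1.7
eef_pos: [0.5356, -0.0246, 0.1764]
ee_rot: [3.141, 0.003, 3.108]
force: [-0.4, 0.4, -0.2]
width: 0.0008
gripper_force: 0.0
```

```bash
python3 - <<'E'
from h import *
s=arm.get_state(); print(s["t"],s["eef_pos"],s["ee_rot"],s["force"],s["width"])
d=grab("scene","pics/s2.png"); w=grab("wrist","pics/w2.png")
a=cv2.resize(d["color"][80:260,180:420],None,fx=2.5,fy=2.5)[:,:,::-1]
cv2.imwrite("pics/s2c.png",a)
E
```

```text
1.7 [ 0.53556527 -0.02458842  0.17642281] [3.14077574e+00 2.76672367e-03 3.10827575e+00] [-0.43388988  0.36969356 -0.17241852] 0.000814563185425272
```

View pics/s2c.png

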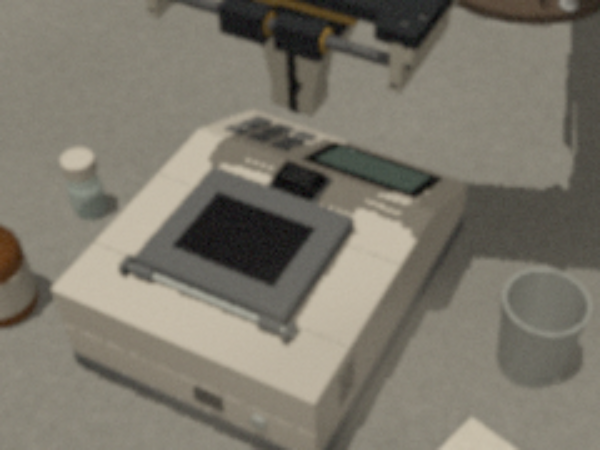

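View pics/w2.png

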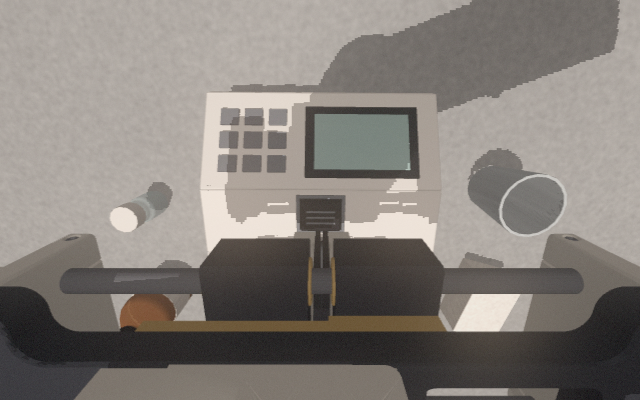

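The scene crop shows the fingertips above the tab, whose top face centre is at about (300,149.5) in the full frame. The wrist view shows the tab face at about (297–345, 196–231), centre (321,213). I'll cross-check the rays.

```bash
python3 - <<'E'
from h import *
print(ray("pics/w2.npz",321,213,.109), ray("pics/s2.npz",300.3,149.5,.109), proj("pics/w2.npz",[.5355,-.0274,.109]))
s=arm.get_state(); print(s["t"],s["eef_pos"])
E
```

```text
[ 0.53309009 -0.02428506  0.109     ] [ 0.53675653 -0.02352388  0.109     ] [317.3612719  215.83755673]
1.8 [ 0.5308261  -0.02758548  0.17284822]
```

Request:
jog_arm --steps '[[[255,-0.012,0.01,0.05,0,0,0],[255,-0.012,0.01,0.1,0,0,0],[255,-0.012,0.01,0.15,0,0,0],[255,-0.012,0.01,0.2,0,0,0],[255,-0.012,0.01,0.22,0,0,0],[255,-0.012,0.01,0.22,0,0,0],[255,-0.012,0.01,0.22,0,0,0]]]'

```text
t: 2.5
eef_pos: [0.5362, -0.0259, 0.1218]
ee_rot: [-3.141, 0.0, 3.106]
force: [0.5, -0.1, 1.3]
width: 0.0005
gripper_force: 0.0
```

Request:
jog_arm --steps '[[[255,0.003,0,0.016,0,0,0],[255,0.003,0,0.032,0,0,0],[255,0.003,0,0.044,0,0,0],[255,0.003,0,0.052,0,0,0],[255,0.003,0,0.052,0,0,0]]]'

```text
t: 3.0
eef_pos: [0.5351, -0.0258, 0.1084]
ee_rot: [-3.141, -0.0, 3.106]
force: [-1.0, 0.3, 1.4]
width: 0.0005
gripper_force: 0.8
```

```bash
python3 - <<'E'
from h import *
s=arm.get_state(); print(s["t"],s["eef_pos"],s["force"])
E
```

```text
3.0 [ 0.53510104 -0.02577086  0.10840352] [-1.01132277  0.34648449  1.36077338]
```

Now press in small steps, watching the force.

Request:
jog_arm --steps '[[[255,0,0,0.004,0,0,0],[255,0,0,0.008,0,0,0],[255,0,0,0.012,0,0,0],[255,0,0,0.012,0,0,0],[255,0,0,0.012,0,0,0]]]'

```text
t: 3.5
eef_pos: [0.5352, -0.0258, 0.1056]
ee_rot: [-3.142, -0.0, 3.106]
force: [-2.2, 0.8, 3.3]
width: 0.0005
gripper_force: 2.0
```

Request:
jog_arm --steps '[[[255,0,0,0.003,0,0,0],[255,0,0,0.006,0,0,0],[255,0,0,0.006,0,0,0],[255,0,0,0.006,0,0,0]]]'

```text
t: 3.9
eef_pos: [0.5352, -0.0258, 0.1043]
ee_rot: [-3.142, 0.0, 3.106]
force: [-3.4, 0.8, 6.0]
width: 0.0001
gripper_force: 3.3
```

```bash
python3 - <<'E'
from h import *
d=grab("scene","pics/s3.png")
cv2.imwrite("pics/s3c.png",cv2.resize(d["color"][80:260,180:420],None,fx=2.5,fy=2.5)[:,:,::-1])
E
```

```text
(no output)
```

View pics/s3c.png

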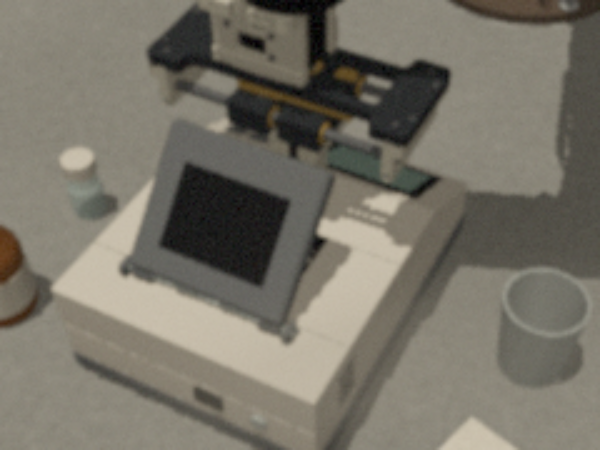

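The lid has sprung to about 45°, clear of the hand (front edge in the crop from (180,125) to (330,180)). I'll draw up and slightly back, to just below edge height.

Request:
jog_arm --steps '[[[255,0,0,-0.03,0,0,0],[255,0.03,0,-0.09,0,0,0],[255,0.06,0,-0.15,0,0,0],[255,0.06,0,-0.21,0,0,0],[255,0.06,0,-0.265,0,0,0],[255,0.06,0,-0.265,0,0,0],[255,0.06,0,-0.265,0,0,0]]]'

```text
t: 4.65
eef_pos: [0.5204, -0.0252, 0.1703]
ee_rot: [3.141, 0.001, 3.105]
force: [0.4, -0.0, -0.2]
width: 0.001
gripper_force: 0.0
```

Request:
jog_arm --steps '[[[255,-0.06,0,0,0,0,0],[255,-0.12,0,0,0,0,0],[255,-0.18,0,0,0,0,0],[255,-0.21,0,0,0,0,0],[255,-0.23,0,0,0,0,0],[255,-0.25,0,0,0,0,0],[255,-0.27,0,0,0,0,0],[255,-0.29,0,0,0,0,0]]]'

```text
t: 5.45
eef_pos: [0.5863, -0.0288, 0.1692]
ee_rot: [-3.14, -0.012, 3.105]
force: [-20.7, 1.0, 15.4]
width: 0.0005
gripper_force: 12.9
```

```bash
python3 - <<'E'
from h import *
d=grab("scene","pics/s4.png")
cv2.imwrite("pics/s4c.png",cv2.resize(d["color"][80:260,180:420],None,fx=2.5,fy=2.5)[:,:,::-1])
E
```

```text
(no output)
```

View pics/s4c.png

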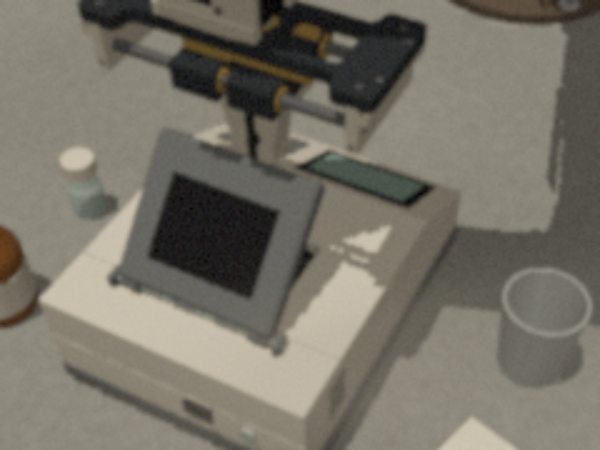

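The lid edge jams by friction on the vertical finger (force back and up), and the photometer has slid somewhat. I'll back off, then measure the shift.

Request:
jog_arm --steps '[[[255,0.08,0,0,0,0,0],[255,0.16,0,0,0,0,0],[255,0.24,0,0,0,0,0],[255,0.36,0,0,0,0,0],[255,0.48,0,0,0,0,0],[255,0.6,0,0,0,0,0],[255,0.6,0,0,0,0,0],[255,0.6,0,0,0,0,0]]]'

```text
t: 6.3
eef_pos: [0.4424, -0.0224, 0.1705]
ee_rot: [3.141, 0.001, 3.106]
force: [0.4, -0.3, 0.8]
width: 0.0002
gripper_force: 0.0
```

```bash
python3 - <<'E'
from h import *
d=grab("scene","pics/s5.png"); grab("top","pics/top5.png")
g=lambda f:cv2.cvtColor(cv2.imread(f),cv2.COLOR_BGR2GRAY)
# back deck / back wall region, scene and top
for a,b,r in(("pics/s3.png","pics/s5.png",(205,205,110,60)),("pics/top.png","pics/top5.png",(298,150,104,22))):
    x,y,w,h=r; t=g(a)[y:y+h,x:x+w]; s=g(b)[y-15:y+h+15,x-15:x+w+15]
    m=cv2.matchTemplate(s,t,cv2.TM_CCOEFF_NORMED); _,v,_,l=cv2.minMaxLoc(m)
    print(a,l[0]-15,l[1]-15,v)
p0=[.7,-.03,.1]
for dx in(.005,.01,.015): print(dx,[ (proj(f,np.array(p0)+[dx,0,0])-proj(f,p0)).round(1) for f in("pics/s3.npz","pics/top.npz")])
s=arm.get_state(); print(s["t"],s["eef_pos"])
a=cv2.resize(d["color"][100:260,200:340],None,fx=3,fy=3); b=cv2.resize(cv2.imread("pics/top5.png")[140:300,280:420],None,fx=3,fy=3)
cv2.imwrite("pics/c5.png",cv2.hconcat([a[:,:,::-1],b])[:600,:800])
E
```

```text
pics/s3.png -5 5 0.985522985458374
pics/top.png 1 -6 0.9759372472763062
0.005 [array([-1.6,  2.2]), array([ 0. , -2.1])]
0.01 [array([-3.2,  4.5]), array([ 0. , -4.3])]
0.015 [array([-4.8,  6.7]), array([ 0. , -6.4])]
6.4 [ 0.4433514  -0.02232371  0.17036518]
```

View pics/c5.png

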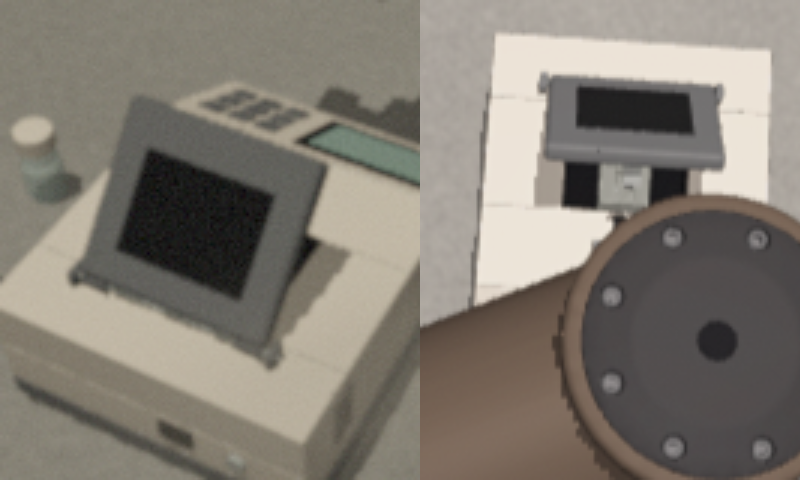

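Both views agree: the photometer has slid about 13 mm back, so there must be no more shove. The lid again rests near 45°. Next I'll move the finger up along the lid edge's arc, so the edge doesn't have to slide up the finger, slowly and with force checks.

Request:
jog_arm --steps '[[[255,-0.1,0,0.05,0,0,0],[255,-0.25,0,0.09,0,0,0],[255,-0.4,0,0.09,0,0,0],[255,-0.5,0,0.09,0,0,0],[255,-0.55,0,0.09,0,0,0],[255,-0.55,0,0.09,0,0,0],[255,-0.55,0,0.09,0,0,0]]]'

```text
t: 7.1
eef_pos: [0.5795, -0.0276, 0.1471]
ee_rot: [-3.141, -0.001, 3.105]
force: [-0.5, -0.7, 0.4]
width: 0.0008
gripper_force: 0.0
```

```bash
python3 - <<'E'
from h import *
grab("top","pics/top6.png")
g=lambda f:np.float32(cv2.cvtColor(cv2.imread(f),cv2.COLOR_BGR2GRAY))
A=g("pics/top.png")[140:172,290:410];B=g("pics/top6.png")[134:166,290:410]
(s,r)=cv2.phaseCorrelate(A,B,cv2.createHanningWindow(A.shape[::-1],cv2.CV_32F)); print(s[0],s[1]-6,r)
s=arm.get_state(); print(s["t"],s["eef_pos"],s["force"])
E
```

```text
32.80995742605218 -7.147656279121804 -0.15211938619613646
7.15 [ 0.57930295 -0.02747789  0.14757016] [ 1.05408793  0.41244089 -0.04195996]
```

Request:
jog_arm --steps '[[[255,-0.008,0,-0.008,0,0,0],[255,-0.016,0,-0.018,0,0,0],[255,-0.024,0,-0.028,0,0,0],[255,-0.032,0,-0.04,0,0,0],[255,-0.04,0,-0.052,0,0,0]]]'

```text
t: 7.65
eef_pos: [0.5903, -0.0277, 0.1613]
ee_rot: [3.141, 0.0, 3.106]
force: [-1.1, -0.1, -0.1]
width: 0.0004
gripper_force: 0.3
```

Request:
jog_arm --steps '[[[255,-0.006,0,-0.009,0,0,0],[255,-0.012,0,-0.018,0,0,0],[255,-0.018,0,-0.026,0,0,0],[255,-0.024,0,-0.034,0,0,0]]]'

```text
t: 8.05
eef_pos: [0.5964, -0.028, 0.1694]
ee_rot: [-3.142, -0.0, 3.106]
force: [0.3, 0.9, -0.3]
width: 0.0004
gripper_force: 0.2
```

Request:
jog_arm --steps '[[[255,-0.009,0,-0.01,0,0,0],[255,-0.018,0,-0.019,0,0,0],[255,-0.027,0,-0.028,0,0,0],[255,-0.036,0,-0.035,0,0,0],[255,-0.045,0,-0.042,0,0,0]]]'

```text
t: 8.55
eef_pos: [0.6077, -0.0284, 0.18]
ee_rot: [3.142, 0.0, 3.106]
force: [-1.5, -0.1, -1.1]
width: 0.0002
gripper_force: 0.1
```

```bash
python3 - <<'E'
from h import *
d=grab("scene","pics/s6.png")
cv2.imwrite("pics/s6c.png",cv2.resize(d["color"][80:260,180:420],None,fx=2.5,fy=2.5)[:,:,::-1])
s=arm.get_state();print(s["eef_pos"],s["force"])
E
```

```text
[ 0.60811145 -0.02840885  0.18024133] [0.96021537 0.70436442 0.7514368 ]
```

View pics/s6c.png

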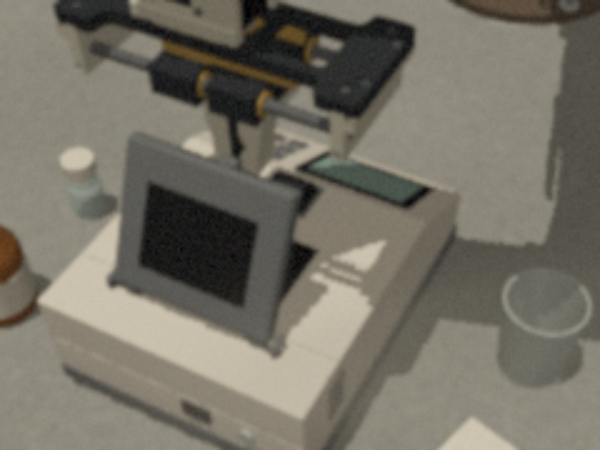

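The lid has risen to about 60° with about 1 N and the photometer has stayed put. I'll carry on along the arc.

Request:
jog_arm --steps '[[[255,-0.013,0,-0.009,0,0,0],[255,-0.026,0,-0.018,0,0,0],[255,-0.039,0,-0.025,0,0,0],[255,-0.052,0,-0.032,0,0,0],[255,-0.065,0,-0.038,0,0,0],[255,-0.078,0,-0.044,0,0,0]]]'

```text
t: 9.2
eef_pos: [0.6272, -0.0291, 0.191]
ee_rot: [-3.142, 0.0, 3.106]
force: [-0.5, 1.1, 0.5]
width: 0.0002
gripper_force: 0.2
```

Request:
jog_arm --steps '[[[255,-0.013,0,-0.006,0,0,0],[255,-0.026,0,-0.011,0,0,0],[255,-0.039,0,-0.016,0,0,0],[255,-0.052,0,-0.02,0,0,0],[255,-0.065,0,-0.023,0,0,0],[255,-0.078,0,-0.026,0,0,0]]]'

```text
t: 9.8
eef_pos: [0.6467, -0.0298, 0.1974]
ee_rot: [3.142, 0.0, 3.106]
force: [-0.9, 0.6, 0.2]
width: 0.0
gripper_force: 0.1
```

Request:
jog_arm --steps '[[[255,-0.014,0,-0.002,0,0,0],[255,-0.028,0,-0.004,0,0,0],[255,-0.042,0,-0.006,0,0,0],[255,-0.056,0,-0.006,0,0,0],[255,-0.07,0,-0.006,0,0,0],[255,-0.084,0,-0.006,0,0,0]]]'

```text
t: 10.4
eef_pos: [0.6677, -0.0305, 0.1988]
ee_rot: [-3.142, -0.0, 3.106]
force: [0.4, 0.8, -0.1]
width: 0.0006
gripper_force: 0.0
```

Request:
jog_arm --steps '[[[255,-0.012,0,0,0,0,0],[255,-0.024,0,0,0,0,0],[255,-0.036,0,0,0,0,0],[255,-0.048,0,0,0,0,0],[255,-0.048,0,0,0,0,0]]]'

```text
t: 10.9
eef_pos: [0.6782, -0.031, 0.1986]
ee_rot: [-3.141, -0.003, 3.105]
force: [-6.2, 1.6, 3.3]
width: 0.0006
gripper_force: 3.1
```

```bash
python3 - <<'E'
from h import *
d=grab("scene","pics/s7.png")
cv2.imwrite("pics/s7c.png",cv2.resize(d["color"][80:260,180:420],None,fx=2.5,fy=2.5)[:,:,::-1])
s=arm.get_state();print(s["eef_pos"],s["force"])
E
```

```text
[ 0.67816892 -0.03102792  0.19863861] [-4.89933631  1.56486667  2.97707517]
```

View pics/s7c.png

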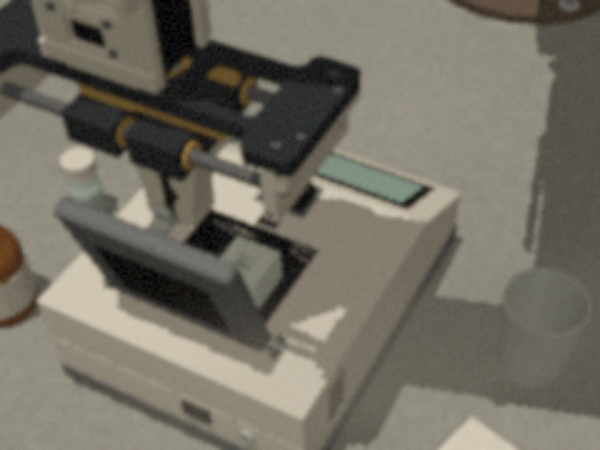

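The lid now leans back past upright, and the force rise shows it is at its stop. I'll draw the hand away.

Request:
jog_arm --steps '[[[255,0.03,0,0,0,0,0],[255,0.1,0,0,0,0,0],[255,0.2,0,-0.05,0,0,0],[255,0.35,0,-0.15,0,0,0],[255,0.5,0,-0.25,0,0,0],[255,0.65,0,-0.3,0,0,0],[255,0.8,0,-0.3,0,0,0],[255,0.9,0,-0.3,0,0,0]]]'

```text
t: 11.75
eef_pos: [0.4525, -0.023, 0.2746]
ee_rot: [3.14, 0.002, 3.106]
force: [0.1, 0.4, 0.9]
width: 0.0007
gripper_force: 0.0
```

Request:
jog_arm --steps '[[[255,0,0,0,0,0,0],[255,0,0,0,0,0,0],[255,0,0,0,0,0,0],[255,0,0,0,0,0,0],[255,0,0,0,0,0,0],[255,0,0,0,0,0,0],[255,0,0,0,0,0,0],[255,0,0,0,0,0,0]]]'

```text
t: 12.55
eef_pos: [0.4546, -0.0229, 0.2737]
ee_rot: [-3.141, -0.0, 3.106]
force: [-0.9, 0.1, -0.1]
width: 0.0006
gripper_force: 0.0
```

```bash
python3 - <<'E'
from h import *
d=grab("scene","pics/s8.png"); grab("top","pics/top8.png")
g=lambda f:cv2.cvtColor(cv2.imread(f),cv2.COLOR_BGR2GRAY)
for a,b,r in(("pics/s3.png","pics/s8.png",(225,238,100,25)),("pics/s5.png","pics/s8.png",(220,243,90,25)),("pics/s4.png","pics/s8.png",(220,243,90,25))):
    x,y,w,h=r; k=4
    t=cv2.resize(g(a)[y:y+h,x:x+w],None,fx=k,fy=k,interpolation=3); s=cv2.resize(g(b)[y-15:y+h+15,x-15:x+w+15],None,fx=k,fy=k,interpolation=3)
    _,v,_,l=cv2.minMaxLoc(cv2.matchTemplate(s,t,cv2.TM_CCOEFF_NORMED)); print(a,l[0]/k-15,l[1]/k-15,v)
a=cv2.resize(d["color"][100:260,200:340],None,fx=2.8,fy=2.8)[:,:,::-1]; b=cv2.resize(cv2.imread("pics/top8.png")[140:300,280:420],None,fx=2.8,fy=2.8)
cv2.imwrite("pics/c8.png",cv2.hconcat([a,b]))
E
```

```text
pics/s3.png -4.0 6.0 0.967799186706543
pics/s5.png 0.0 0.0 0.9920710325241089
pics/s4.png 0.0 1.0 0.9804776310920715
```

View pics/c8.png

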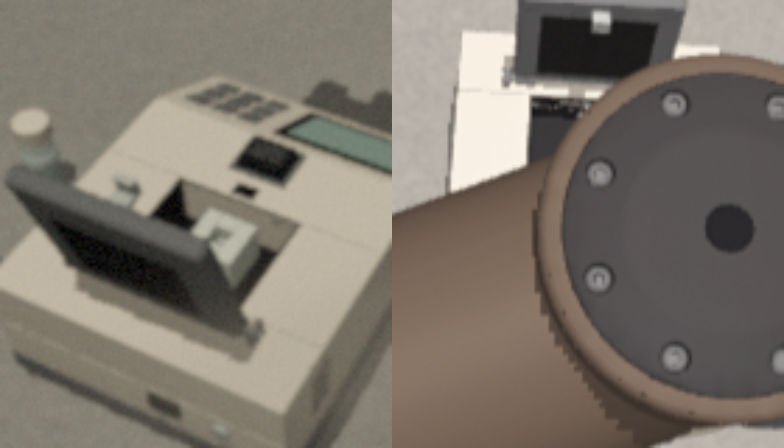

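The final pictures show the lid standing back past upright, the tab up, the photometer unmoved since the earlier slide (about 13 mm) and the hand clear. I'll let it settle a little longer and confirm the lid is still before handing in.

Request:
jog_arm --steps '[[[255,0,0,0,0,0,0],[255,0,0,0,0,0,0],[255,0,0,0,0,0,0],[255,0,0,0,0,0,0],[255,0,0,0,0,0,0],[255,0,0,0,0,0,0],[255,0,0,0,0,0,0],[255,0,0,0,0,0,0]]]'

```text
t: 13.45
eef_pos: [0.4545, -0.0229, 0.2738]
ee_rot: [3.142, 0.0, 3.106]
force: [-0.2, -0.7, -0.4]
width: 0.0009
gripper_force: 0.0
```

```bash
python3 - <<'E'
from h import *
grab("scene","pics/s9.png")
a,b=[cv2.GaussianBlur(cv2.imread(f),(5,5),0)[150:230,195:300].astype(float) for f in("pics/s8.png","pics/s9.png")]
print("diff",abs(a-b).max())
y=-.035; c=np.array([np.cos(y),np.sin(y),0]); l=np.array([-np.sin(y),np.cos(y),0]); H=np.array([.5745+.013,-.029,.106])+c*.092
for t in(1.65,1.75,1.85):  # lower/underside edge corners, in left crop pixels
    e=H+c*(-.107*np.cos(t)-.004*np.sin(t))+[0,0,.107*np.sin(t)-.004*np.cos(t)]
    o=e+.014*(c*np.sin(t)+[0,0,np.cos(t)])
    print(t,[((proj("pics/s9.npz",q+l*s)-[200,100])*2.8).round() for q in(e,o) for s in(-.06,.06)])
E
```

```text
diff 8.0
1.65 [array([ 38., 126.]), array([237., 201.]), array([ 22., 143.]), array([223., 221.])]
1.75 [array([ 26., 139.]), array([226., 216.]), array([ 11., 159.]), array([212., 239.])]
1.85 [array([ 15., 155.]), array([216., 233.]), array([ -0., 176.]), array([202., 257.])]
```

The lid's corners match the 1.85 rad prediction and nothing is moving.

```bash
python3 -c "
from station import arm
print(arm.job_done())"
```

```text
the job is handed in; nothing more can be done
None
```

I handed the job in with the lid fully open against its stop, the tab back up and the hand clear, but my first push on the lid jammed and slid the photometer back about 13 mm (limit 20 mm); I did not measure the four bystanders' final positions.

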